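# Lay a dyed die block against the filing stop

## Task

Get the aluminium block with the blue-dyed face ready for filing: push it over with the fingertips so that it lies on the filing board with its blue face up, then push it along the board until its end sits flat against the dark stop bar. Only push it, never pick it up, and leave the bare block standing and all the other things on the bench where they are.

Things in the scene. Friction and masses are not known exactly. Their poses are not given: they have to be found in the camera images.
- filing_board: fixed plywood board on the bench, 290 (x) x 280 (y) x 18 mm thick. Origin: centre of its underside, on the bench; z up, +x points towards its stop bar (away from the robot, turned up to 0.3 rad). The dark wooden stop bar runs across its far edge, 25 mm thick (x), 22 mm high above the board's top.
- stop_face (a point): point on the filing board: middle of the stop bar's near face, at the height of the board's top (18 mm above the bench); axes as the board's. Anything lying flat against the stop touches the plane x = 0 of this frame.
- dyed_block: loose solid aluminium block, 40 (x) x 50 (y) x 100 mm (z), 0.4 to 0.7 kg, that starts standing on end on the near half of the filing board, in its left or right lane (about 75 mm from the board's middle line). Origin: centre of the 40 x 50 mm end it starts on; z runs along its length, x through its thickness. Its -x face is blue.
- block_center (a point): centre of the dyed block's volume (50 mm from each end)
- blue_face (a point): centre of the block's blue 50 x 100 mm face (its -x face); a 12 mm blue band runs over onto the top end. It starts facing the robot, away from the stop, within 0.2 rad of the board's direction. Pushed near its top, the block tips about its far lower edge (it goes over past 0.38 rad) and falls blue face up, head towards the stop and 25 to 80 mm short of it.
- block_head (a point): centre of the dyed block's 40 x 50 mm end that starts on top (100 mm from the body's origin); this end goes against the stop
- bare_block: bystander: aluminium block of the same size, 40 x 50 x 100 mm, with no dye, standing on end on the near half of the filing board in the other lane. Origin: centre of its underside. It stays standing where it is.
- brass_drift: bystander: brass pin 24 mm across, 75 mm tall, standing on the bench just beside the left (+y) edge of the board. Origin: centre of its underside.
- dye_bottle: bystander: closed bottle with a blue cap, 44 mm across, 85 mm tall, standing on the bench to the left. Origin: centre of its underside.
- flat_file: bystander: flat file with a green handle, 285 mm long, up to 22 mm thick, lying on the bench to the right. Origin: on the bench under it, about mid-length; its blade points to +x.
- chip_tray: bystander: clear open tray of metal bits, 120 x 85 x 35 mm, on the bench far right. Origin: centre of its underside.
- small_block: bystander: small bare aluminium block, 60 x 25 x 22 mm, lying on the bench far left. Origin: centre of its underside.
- brush: bystander: brush lying on the bench to the left. Origin: on its underside.
Mind the look-alikes: they are no part of the job. What is shaped like the dyed_block but turquoise is not meant.

How it is judged:
By the outcome, as a careful person would: the job done as asked, in the order asked, and still so for the second after the job is handed in, with the robot touching nothing.
It also fails if it takes over 64 s, if anything falls off the work surface, if the arm or the gripper's body presses on something with over 40 N, if the wrist force passes 120 N, or if a joint passes its speed limit or range.

## Robot

A 7-joint arm with a two-finger parallel gripper is mounted at the origin on the work surface. World frame = base frame: x ahead of the robot, y to its left, z up, the work surface at z = 0. Lengths are in m, angles in rad, forces in N, time in s.
With the tool pointing down it reaches from about 0.425 to 0.925 m from the base axis. Payload 6.8 kg.
Tool frame: the origin (TCP) lies midway between the tips of the shut fingers; the grasp point (between the pads) lies 19 mm behind it; z points along the fingers, y is the line along which they close (so a half turn about z gives the same grasp; the last joint's range is limited). The gripper opens to 85 mm and grips with 20 to 120 N. Pads are 22 mm wide; open, the fingers measure 114 mm over their backs; the gripper's body (76 mm by 85 mm) begins 54 mm behind the grasp point. The pads swing forward as they close: fully open they stand 13 mm farther back than shut.
Start: joints at [-1.427, 0.477, 0.022, 1.555, -0.011, 1.109, -0.083], TCP at [0.168, 0.654, 0.194] pointing down, gripper open.
Joint ranges: [-2.96, 2.96], [-0.34, 2.1], [-1.41, 1.46], [0.24, 2.44], [-1.37, 4.51], [0.17, 1.92], [-2.96, 2.96]. Speed limits (rad/s): [2.39, 2.39, 3.14, 3.14, 3.14, 3.14, 3.14].

## Interface

Orientations are given as a unit quaternion [w, x, y, z].
In Python, from station import bot, imaging gives the robot as it stands.
- The arm moves only by the tool move_arm, never from a script. Its argument "commands" is a list that holds one entry, the list of rows, each a list of 7 numbers: the shift along the tool's x, y, z in m, then the turn, a rotation vector about the tool's x, y, z in degrees, then the finger opening in m, from 0 to 0.0854. In form: [[[x, y, z, rx, ry, rz, grip], ...]]. A call has 1 to 20 rows; each row shifts and turns the commanded pose from where the row before left it, along the tool's axes as they then stand; what a row does not reach is not made up. A row lasts 1/8 s, in which the tool goes at most 62.5 mm and 10.7 degrees, less where a joint would pass 70% of its speed; a pose out of reach is approached as far as the arm can. A call is refused whole if a number of a shift passes 0.0625 or a number of a turn 10.7, either way. A call with a gripper value outside its range is refused whole. The fingers move at their own pace and stop on an object; "squeeze" is the grip in N (left out, the last holds). Time passes only in rows, so rows that do not move let the fingers close. It gives the time, the measured TCP pose, the force, the opening and the grip force at its end, in the units of the state.
- bot.get_obs(): the state, without advancing time (a new reading comes with each control period).
- imaging.read_camera(name): name is "scene" or "top"; returns the picture (420x560x3 uint8, red, green, blue); there is no depth.
- imaging.calibration(name): a dict with "intrinsics" (3x3 intrinsics, pixels), "extrinsics" (4x4, takes a point from camera to world coordinates). Camera axes: x right, y down, z forward; pixel columns grow to the right and rows downward; lengths in m; the calibration is good to about 2 mm. A picture is of the moment at which its call begins. calibration takes no time and is no camera call.
- bot.hand_in(): hands the job in; it is judged then, once.
The state is a dict: "t": time; "q": joint angles; "joint_vel": joint speeds; "joint_torque": joint torques, N m; "eef_pos": TCP position; "tool_rot": TCP orientation; "contact_force": force on the tool from outside, world axes, zero at the start; "torque": the same for the moment, N m; "gripper_width": opening from 0.0 (shut) to 1.0 (fully open); "grasp_force": force on a finger pad.
Only numpy, scipy, OpenCV 4.12 (cv2) and the standard library are available. Lean on these libraries where they do the work, as an engineer would, in place of code of your own. Each camera call takes 0.05 s, during which the arm holds its last target. There are 200 camera calls.

## Working session

There is one attempt and no reset: what is moved stays moved. The work goes in short steps, Python scripts to look and compute and a tool call to move; the robot and the scene stay as the last step left them, time stands still between calls to the robot, and variables do not carry over. Pictures are saved under pics/ and viewed, at most 10 in all, crops included, and the job is handed in when it is done.

Besides the shell and the picture viewer there is one more tool, called after "Call:" as name(argument=value, ...), one argument or row to a line, values as JSON. move_arm: Moves the arm, as the interface text tells. Its arguments: {"type":"object","properties":{"commands":{"type":"array","items":{"type":"array","items":{"type":"array","items":{"type":"number"}}}},"squeeze":{"type":"number"}},"required":["commands"]}

```bash
mkdir -p pics; cat > h.py <<'E'
import numpy as np, cv2
from station import bot, imaging
def cal(n):
    c=imaging.calibration(n); return np.array(c["intrinsics"]),np.array(c["extrinsics"])
def ray(n,uv,z):
    K,E=cal(n); d=E[:3,:3]@np.linalg.solve(K,[uv[0],uv[1],1]); o=E[:3,3]
    return o+d*(z-o[2])/d[2]
def proj(n,p):
    K,E=cal(n); q=K@(E[:3,:3].T@(np.array(p)-E[:3,3])); return q[:2]/q[2]
def save(n,f):
    im=imaging.read_camera(n)[:,:,::-1].copy(); cv2.imwrite('pics/'+f,im); return im
E
python3 - <<'E'
from h import *
a=save('scene','s0.png');b=save('top','t0.png')
print(bot.get_obs())
for n in('scene','top'):print(cal(n))
E
```

```text
{'t': 0.1, 'q': array([-1.427062  ,  0.47774578,  0.02232888,  1.55633903, -0.01148373,
        1.10926471, -0.08307792]), 'joint_vel': array([ 4.04412104e-06, -2.57209913e-03,  9.90162190e-05, -2.39186257e-03,
        2.07468226e-03, -6.11608285e-04,  1.14693197e-03]), 'joint_torque': array([ 3.82597646e-03, -5.97761428e+01,  1.61330111e+00, -2.81955385e+01,
        1.27793927e-02,  4.99945381e-03, -2.26811704e-05]), 'eef_pos': array([0.16806327, 0.65314588, 0.19340942]), 'tool_rot': array([-3.89234294e-05,  1.25554020e-01,  9.92086450e-01, -8.13462739e-04]), 'contact_force': array([-0.23601159, -0.08510527,  0.1816833 ]), 'torque': array([ 0.02604053, -0.02334054,  0.00685195]), 'grasp_force': 0.0, 'gripper_width': 0.999152164810998}
(array([[419.37518224,   0.        , 274.06393122],
       [  0.        , 419.37518224, 206.37722551],
       [  0.        ,   0.        ,   1.        ]]), array([[-0.02402434,  0.8243687 , -0.56554318,  1.18792216],
       [ 0.99964338,  0.01321165, -0.02320691,  0.04578191],
       [-0.01165929, -0.56589902, -0.82439211,  1.05773831],
       [ 0.        ,  0.        ,  0.        ,  1.        ]]))
(array([[521.83341776,   0.        , 278.15943128],
       [  0.        , 521.83341776, 219.20544067],
       [  0.        ,   0.        ,   1.        ]]), array([[-0.01290981, -0.99908308,  0.04082083,  0.46168316],
       [-0.99990667,  0.0127164 , -0.0049942 ,  0.00922595],
       [ 0.00447053, -0.04088149, -0.999154  ,  1.5410686 ],
       [ 0.        ,  0.        ,  0.        ,  1.        ]]))
```

View pics/s0.png

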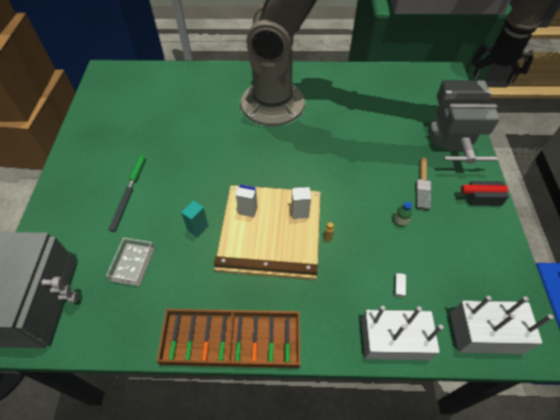

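View pics/t0.png

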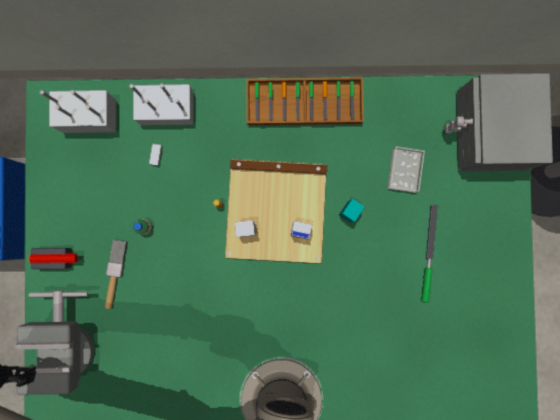

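The dyed block, with its blue band, is in the right lane at top-view pixel (302,230). The bare block is at (245,229), and the stop bar runs from (231,165) to (327,169). Next I'll measure these.

```bash
python3 - <<'E'
from h import *
im=cv2.imread('pics/t0.png');hsv=cv2.cvtColor(im,cv2.COLOR_BGR2HSV)
roi=np.zeros(im.shape[:2],np.uint8);roi[150:275,205:335]=255
def big(m):
    c,_=cv2.findContours(m,cv2.RETR_EXTERNAL,cv2.CHAIN_APPROX_NONE);return max(c,key=cv2.contourArea)
green=cv2.inRange(hsv,(60,60,0),(90,255,255))
wood=cv2.inRange(hsv,(8,50,90),(32,255,255))&roi
wood[:,:222]=0
c=big(wood);r=cv2.minAreaRect(c);P=cv2.boxPoints(r)
print('wood');[print(p,ray('top',p,.018).round(4)) for p in P]
bl=cv2.inRange(hsv,(108,90,50),(130,255,255))&roi
wh=cv2.inRange(hsv,(0,0,140),(180,50,255))&roi
for nm,m in(('dyed',(bl|wh)[:,275:]),('bare',wh[:,:275])):
    mm=np.zeros_like(roi)
    if nm=='dyed':mm[200:,275:]=m[200:]
    else:mm[200:,:275]=m[200:]
    r=cv2.minAreaRect(big(mm));print(nm,r)
    for p in cv2.boxPoints(r):print(p,ray('top',p,.118).round(4))
cv2.imwrite('pics/c.png',cv2.resize(im[155:270,220:335],None,fx=5,fy=5,interpolation=cv2.INTER_CUBIC))
E
```

```text
wood
[224.74463 257.59692] [0.414  0.1585 0.018 ]
[230.23694 158.7354 ] [0.7032 0.1399 0.018 ]
[326.38464 164.07697] [ 0.684 -0.142  0.018]
[320.89233 262.93848] [ 0.3949 -0.1212  0.018 ]
dyed ((301.08233642578125, 229.12939453125), (19.089879989624023, 14.534341812133789), 12.52880859375)
[290.1882  234.15292] [ 0.4786 -0.0302  0.118 ]
[293.34116 219.96469] [ 0.5172 -0.0393  0.118 ]
[311.97647 224.10587] [ 0.5053 -0.09    0.118 ]
[308.82352 238.2941 ] [ 0.4667 -0.0808  0.118 ]
bare ((243.94509887695312, 228.00607299804688), (15.018688201904297, 18.662927627563477), 83.6598129272461)
[233.84145 221.57315] [0.5149 0.1231 0.118 ]
[252.39021 219.51218] [0.5199 0.0724 0.118 ]
[254.04875 234.439  ] [0.4791 0.0684 0.118 ]
[235.49998 236.49997] [0.4741 0.1189 0.118 ]
```

View pics/c.png

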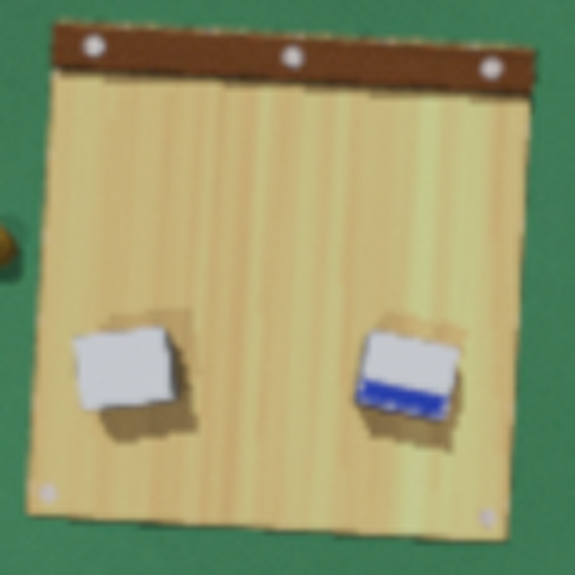

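Call:
move_arm(
  commands=[
    [[-0.031,-0.0267,0,0,0,0,0.02],[-0.031,-0.0267,0,0,0,0,0.02],[-0.031,-0.0267,0,0,0,0,0.02],[-0.031,-0.0267,0,0,0,0,0.02],[-0.031,-0.0267,0,0,0,0,0.02],[-0.031,-0.0267,0,0,0,0,0.02],[-0.031,-0.0267,0,0,0,0,0.02],[-0.031,-0.0267,0,0,0,0,0.02],[-0.031,-0.0267,0,0,0,0,0.02],[-0.031,-0.0267,0,0,0,0,0.02],[-0.031,-0.0267,0,0,0,0,0.02],[-0.031,-0.0267,0,0,0,0,0.02],[-0.0093,-0.0363,0,0,0,0,0.02],[-0.0093,-0.0363,0,0,0,0,0.02],[-0.0093,-0.0363,0,0,0,0,0.02],[-0.0093,-0.0363,0,0,0,0,0.02],[-0.0093,-0.0363,0,0,0,0,0.02],[-0.0093,-0.0363,0,0,0,0,0.02],[-0.0093,-0.0363,0,0,0,0,0.02],[-0.0093,-0.0363,0,0,0,0,0.02]],
  ],
)

```text
t: 2.6
eef_pos: [0.4479, -0.0502, 0.1942]
tool_rot: [-0.0, 0.126, 0.992, 0.0]
contact_force: [0.4, 0.2, 0.0]
gripper_width: 0.235
grasp_force: 0.0
```

```bash
cat >> h.py <<'E'
from scipy.spatial.transform import Rotation as Ro
def togo(p,yaw):
    """shift in tool axes to p, and turn (deg) so that tool -x is along yaw, tool z down"""
    o=bot.get_obs(); w,x,y,z=o['tool_rot']; R=Ro.from_quat([x,y,z,w])
    G=Ro.from_matrix(np.array([[-np.cos(yaw),-np.sin(yaw),0],[-np.sin(yaw),np.cos(yaw),0],[0,0,-1]]).T)
    print('t',o['t'],'pos',o['eef_pos'].round(4),'F',o['contact_force'].round(1),'w',round(o['gripper_width'],2))
    print('shift',R.inv().apply(np.array(p)-o['eef_pos']).round(4),'turn',(R.inv()*G).as_rotvec(degrees=True).round(2))
E
python3 - <<'E'
from h import *
c=np.array([.492,-.060]);a=-.23;d=np.array([np.cos(a),np.sin(a)])
p=c-d*.048
togo([*p,.19],a);togo([*p,.106],a)
for u in((230,169),(278,171.5),(325.6,174)):print(ray('top',u,.018).round(4))
E
```

```text
t 2.6 pos [ 0.4479 -0.0502  0.1942] F [0.4 0.2 0. ] w 0.23
shift [0.0028 0.0005 0.0042] turn [ 0.   -0.02 -1.24]
t 2.6 pos [ 0.4479 -0.0502  0.1942] F [0.4 0.2 0. ] w 0.23
shift [0.0028 0.0005 0.0882] turn [ 0.   -0.02 -1.24]
[0.673  0.1409 0.018 ]
[6.639e-01 3.000e-04 1.800e-02]
[ 0.6548 -0.1392  0.018 ]
```

Call:
move_arm(
  commands=[
    [[0.0028,0.0005,0.02,0,0,-1.24,0.02],[0,0,0.035,0,0,0,0.02],[0,0,0.033,0,0,0,0.02],[0,0,0,0,0,0,0.02],[-0.006,0,0,0,0,0,0.02],[-0.005,0,0,0,0,0,0.02],[-0.004,0,0,0,0,0,0.02],[-0.004,0,0,0,0,0,0.02],[-0.004,0,0,0,0,0,0.02],[-0.004,0,0,0,0,0,0.02],[-0.004,0,0,0,0,0,0.02],[-0.004,0,0,0,0,0,0.02]],
  ],
)

```text
t: 4.1
eef_pos: [0.48, -0.0559, 0.1062]
tool_rot: [-0.0, 0.115, 0.993, -0.0]
contact_force: [0.1, 0.1, -0.6]
gripper_width: 0.235
grasp_force: 0.0
```

```bash
python3 - <<'E'
from h import *
b=save('scene','s1.png');cv2.imwrite('pics/s1c.png',cv2.resize(b[140:290,180:360],None,fx=4,fy=4,interpolation=cv2.INTER_CUBIC))
print(bot.get_obs()['contact_force'])
E
```

```text
[ 0.93601197 -1.00177065  0.55142436]
```

View pics/s1c.png

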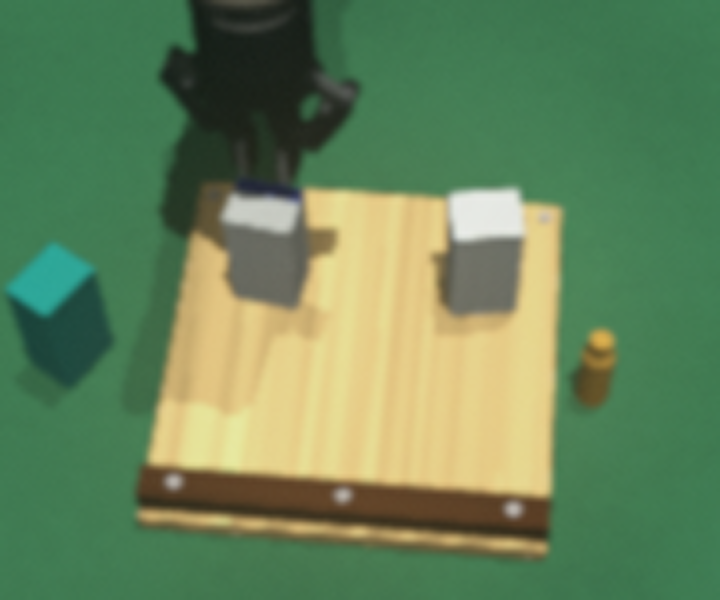

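The dyed block (crop pixel ~(265,230)) is in front of the fingers and starting to tip. The bare block (485,250) is untouched, so I'll keep pushing.

Call:
move_arm(
  commands=[
    [[-0.004,0,0,0,0,0,0.02],[-0.004,0,0,0,0,0,0.02],[-0.004,0,0,0,0,0,0.02],[-0.004,0,0,0,0,0,0.02],[-0.004,0,0,0,0,0,0.02],[-0.003,0,0,0,0,0,0.02],[0,0,0,0,0,0,0.02],[0,0,0,0,0,0,0.02]],
  ],
)

```text
t: 5.15
eef_pos: [0.502, -0.0611, 0.1062]
tool_rot: [-0.0, 0.115, 0.993, 0.0]
contact_force: [0.6, 0.1, 0.6]
gripper_width: 0.232
grasp_force: 0.0
```

```bash
python3 - <<'E'
from h import *
b=save('scene','s2.png');cv2.imwrite('pics/s2c.png',cv2.resize(b[140:290,180:360],None,fx=4,fy=4,interpolation=cv2.INTER_CUBIC))
print(bot.get_obs()['contact_force'])
E
```

```text
[ 0.38147247  0.49016166 -0.35213674]
```

View pics/s2c.png

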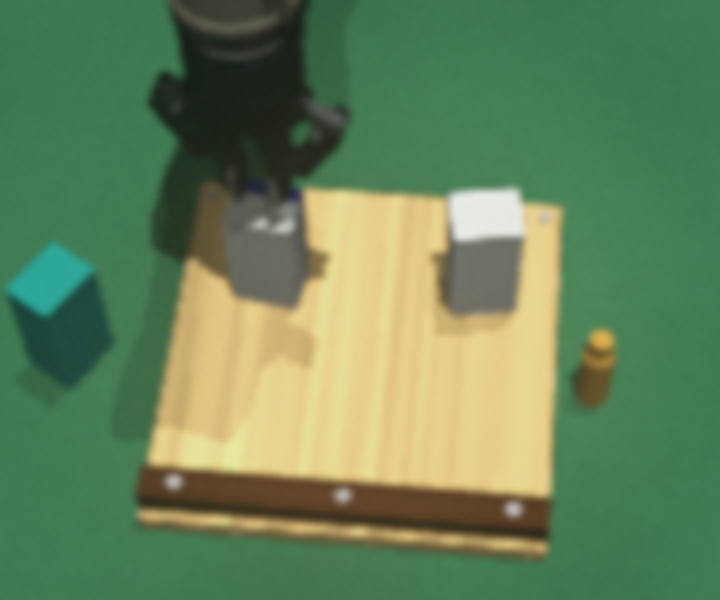

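The fingers have skimmed over the block's top (crop ~(260,200)) because partly open tips stand farther back. The block hasn't moved, so I'll back off, go lower and push again.

Call:
move_arm(
  commands=[
    [[0.02,0,0,0,0,0,0.02],[0.02,0,0,0,0,0,0.02],[0.018,0,0,0,0,0,0.02],[0,0,0,0,0,0,0.02],[0,0,0.019,0,0,0,0.02],[-0.007,0,0,0,0,0,0.02],[-0.005,0,0,0,0,0,0.02],[-0.004,0,0,0,0,0,0.02],[-0.004,0,0,0,0,0,0.02],[-0.004,0,0,0,0,0,0.02],[-0.004,0,0,0,0,0,0.02],[-0.004,0,0,0,0,0,0.02],[-0.004,0,0,0,0,0,0.02]],
  ],
)

```text
t: 6.82
eef_pos: [0.481, -0.0561, 0.0873]
tool_rot: [-0.0, 0.115, 0.993, 0.0]
contact_force: [-0.1, 0.8, 0.1]
gripper_width: 0.235
grasp_force: 0.0
```

```bash
python3 - <<'E'
from h import *
b=save('scene','s3.png');cv2.imwrite('pics/s3c.png',cv2.resize(b[140:290,180:360],None,fx=4,fy=4,interpolation=cv2.INTER_CUBIC))
print(bot.get_obs()['contact_force'])
E
```

```text
[0.49779652 0.8329104  1.15122469]
```

View pics/s3c.png

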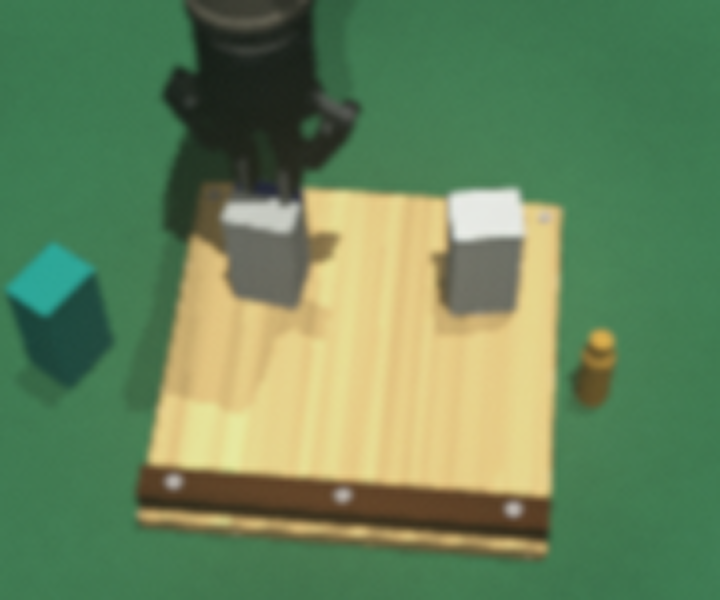

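```bash
python3 - <<'E'
from h import *
f=lambda p:((proj('scene',p)-[180,140]+.5)*4).round(0)
print('bare top pred',[f(p) for p in([.5149,.1231,.118],[.5199,.0724,.118],[.4791,.0684,.118],[.4741,.1189,.118])])
print('dyed top pred',[f(p) for p in([.5172,-.0393,.118],[.5053,-.09,.118],[.4667,-.0808,.118],[.4786,-.0302,.118])])
print('dyed far bottom',[f(p) for p in([.5172,-.0393,.018],[.5053,-.09,.018])])
t=np.array([.481,-.0561]);d=np.array([np.cos(-.23),np.sin(-.23)]);n=np.array([-d[1],d[0]])
for z in(.087,.1,.11,.12,.13):
  print(z,'L',f([*(t+n*.012),z]),'R',f([*(t-n*.012),z]))
o=bot.get_obs();print(o['t'],o['eef_pos'])
b=save('scene','s4.png');c=save('top','t4.png')
v=np.hstack([cv2.resize(b[165:225,220:280],(400,400),interpolation=cv2.INTER_LANCZOS4),cv2.resize(c[205:265,270:330],(400,400),interpolation=cv2.INTER_LANCZOS4)])
cv2.imwrite('pics/v4.png',np.clip(v.astype(float)*1.8,0,255).astype(np.uint8))
E
```

```text
bare top pred [array([530., 236.]), array([456., 240.]), array([450., 193.]), array([523., 188.])]
dyed top pred [array([294., 235.]), array([222., 220.]), array([239., 176.]), array([310., 191.])]
dyed far bottom [array([301., 314.]), array([234., 300.])]
0.087 L [292. 222.] R [260. 216.]
0.1 L [291. 212.] R [258. 205.]
0.11 L [290. 203.] R [257. 196.]
0.12 L [289. 195.] R [256. 188.]
0.13 L [288. 186.] R [255. 179.]
6.875 [ 0.48158622 -0.05621464  0.08736336]
```

View pics/v4.png

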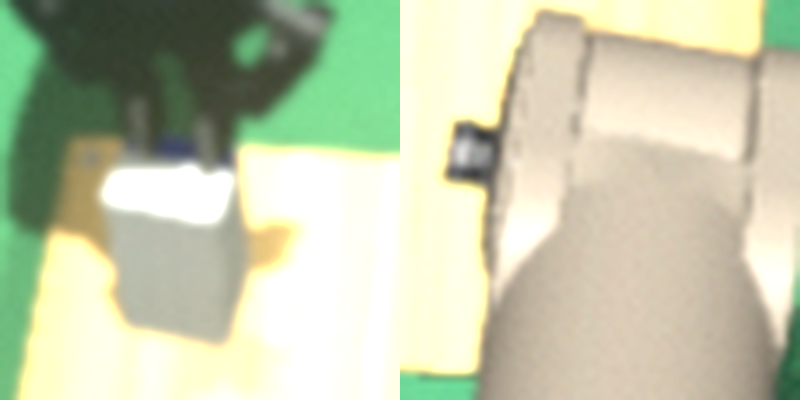

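The left fingertip ends at v4 pixel (143,155) and the right at (210,165), both in front of the blue band. So they're still just above the block's top, with their tips at about z 0.115. I'll back off, drop another 17 mm and push.

Call:
move_arm(
  commands=[
    [[0.02,0,0,0,0,0,0.02],[0.014,0,0,0,0,0,0.02],[0,0,0,0,0,0,0.02],[0,0,0.017,0,0,0,0.02],[-0.007,0,0,0,0,0,0.02],[-0.005,0,0,0,0,0,0.02],[-0.004,0,0,0,0,0,0.02],[-0.004,0,0,0,0,0,0.02],[-0.004,0,0,0,0,0,0.02],[-0.004,0,0,0,0,0,0.02]],
  ],
)

```text
t: 8.22
eef_pos: [0.4753, -0.0547, 0.0704]
tool_rot: [0.0, 0.115, 0.993, 0.0]
contact_force: [-0.7, 0.0, 0.7]
gripper_width: 0.231
grasp_force: 0.7
```

Call:
move_arm(
  commands=[
    [[-0.004,0,0,0,0,0,0.02],[-0.003,0,0,0,0,0,0.02]],
  ],
)

```text
t: 8.48
eef_pos: [0.4822, -0.0564, 0.0703]
tool_rot: [0.0, 0.115, 0.993, -0.0]
contact_force: [-0.4, 0.1, 0.9]
gripper_width: 0.233
grasp_force: 0.4
```

Call:
move_arm(
  commands=[
    [[-0.004,0,0,0,0,0,0.02],[-0.003,0,0,0,0,0,0.02]],
  ],
)

```text
t: 8.72
eef_pos: [0.489, -0.058, 0.0703]
tool_rot: [0.0, 0.115, 0.993, -0.0]
contact_force: [-0.2, 0.2, 0.8]
gripper_width: 0.236
grasp_force: 0.2
```

```bash
python3 - <<'E'
from h import *
b=save('scene','s5.png');a=cv2.imread('pics/s3.png')
cv2.imwrite('pics/s5c.png',np.hstack([cv2.resize(x[165:255,210:300],(400,400),interpolation=cv2.INTER_CUBIC) for x in(a,b)]))
print(bot.get_obs()['contact_force'])
E
```

```text
[ 0.71222031 -0.14718421  0.51692044]
```

View pics/s5c.png

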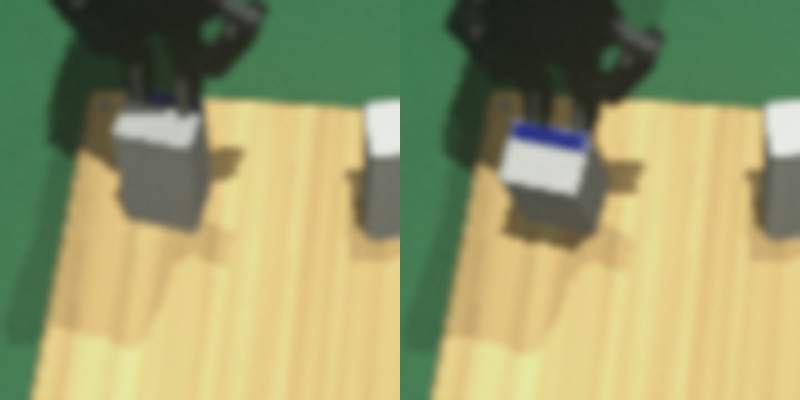

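It's tipping now: the blue band at right-panel (548,135) and the top both lean towards the stop. I'll continue gently and use the blue mask from here.

Call:
move_arm(
  commands=[
    [[-0.003,0,0,0,0,0,0.02],[-0.003,0,0,0,0,0,0.02],[-0.003,0,0,0,0,0,0.02],[-0.003,0,0,0,0,0,0.02],[0,0,0,0,0,0,0.02],[0,0,0,0,0,0,0.02]],
  ],
)

```text
t: 9.52
eef_pos: [0.5001, -0.0606, 0.0703]
tool_rot: [-0.0, 0.115, 0.993, 0.0]
contact_force: [0.0, -0.5, 0.2]
gripper_width: 0.234
grasp_force: 0.0
```

```bash
cat >> h.py <<'E'
def blue(z=.058,f='x.png'):
    b=save('scene',f);h=cv2.cvtColor(b,cv2.COLOR_BGR2HSV)
    m=cv2.inRange(h,(108,110,40),(130,255,255));k=np.zeros_like(m);k[175:275,200:285]=255;m&=k
    c,_=cv2.findContours(m,cv2.RETR_EXTERNAL,cv2.CHAIN_APPROX_NONE);c=max(c,key=cv2.contourArea)
    r=cv2.minAreaRect(c);print('area',cv2.contourArea(c),'rect',np.round(r[0],1),np.round(r[1],1),round(r[2],1))
    for p in cv2.boxPoints(r):print(p.round(1),ray('scene',p,z).round(4))
E
python3 - <<'E'
from h import *
blue(f='s6.png');print(bot.get_obs()['contact_force'])
E
```

```text
area 381.0 rect [239.5 224. ] [14.9 30. ] 18.4
[227.7 235.9] [ 0.603  -0.1081  0.058 ]
[237.2 207.4] [ 0.5074 -0.0888  0.058 ]
[251.3 212.1] [ 0.523  -0.0471  0.058 ]
[241.8 240.6] [ 0.6173 -0.0681  0.058 ]
[ 0.33818885 -0.69231448  0.45190002]
```

It fell blue face up, centred at about (0.563,-0.078) with yaw -0.21, and its head is about 46 mm short of the stop. I'll back off, shut the fingers and go down behind its foot.

Call:
move_arm(
  commands=[
    [[0.02,0,0,0,0,0,0],[0.012,0,0,0,0,0,0],[0,0,0,0,0,0,0],[0,0,0,0,0,0,0],[0,0,0.01,0,0,0,0],[0,0,0.01,0,0,0,0]],
  ],
)

```text
t: 10.32
eef_pos: [0.4693, -0.0533, 0.0495]
tool_rot: [0.0, 0.115, 0.993, -0.0]
contact_force: [-0.1, -0.1, 1.1]
gripper_width: -0.002
grasp_force: 0.0
```

```bash
python3 - <<'E'
from h import *
a=-.21;d=np.array([np.cos(a),np.sin(a)]);n=np.array([-d[1],d[0]])
togo([*(np.array([.514,-.067])-d*.03-n*.004),.035],a)
E
```

```text
t 10.325 pos [ 0.4693 -0.0533  0.0495] F [-0.1 -0.1  1.1] w -0.0
shift [-0.0167 -0.0077  0.0145] turn [-0.    0.01 -1.15]
```

Call:
move_arm(
  commands=[
    [[-0.006,-0.0077,0,0,0,-1.15,0],[0,0,0.005,0,0,0,0],[0,0,0.005,0,0,0,0],[0,0,0.005,0,0,0,0],[0,0,0,0,0,0,0]],
  ],
)

```text
t: 10.95
eef_pos: [0.4727, -0.062, 0.0348]
tool_rot: [-0.001, 0.105, 0.994, -0.0]
contact_force: [-0.1, -0.6, -0.2]
gripper_width: 0.001
grasp_force: 0.0
```

```bash
python3 - <<'E'
from h import *
blue(f='s7.png');print(bot.get_obs()['contact_force'])
b=cv2.imread('pics/s7.png');cv2.imwrite('pics/s7c.png',cv2.resize(b[160:280,200:300],(600,600*120//100*5//6),interpolation=cv2.INTER_CUBIC))
E
```

```text
area 381.0 rect [239.4 224.3] [14.9 30. ] 18.4
[227.6 236.2] [ 0.604  -0.1083  0.058 ]
[237.1 207.7] [ 0.5084 -0.089   0.058 ]
[251.2 212.4] [ 0.5241 -0.0474  0.058 ]
[241.7 240.9] [ 0.6182 -0.0683  0.058 ]
[ 0.17816263 -1.15895     1.0517575 ]
```

View pics/s7c.png

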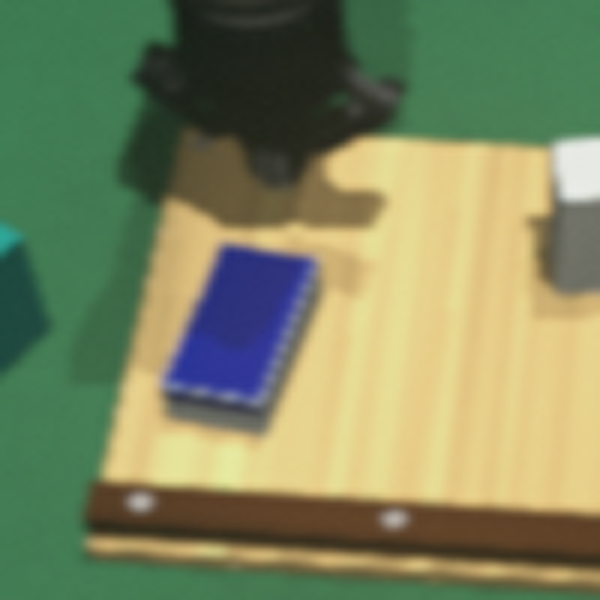

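The block lies blue face up (crop ~(245,325)), and the shut fingertip at (275,182) is behind its foot. I'll check the tip height from that pixel.

```bash
python3 - <<'E'
from h import *
for dx in(0,.011):
  for z in(.035,.05,.065):print(dx,z,proj('scene',[.4727+dx,-.062,z]).round(1))
a=-.065;d=np.array([np.cos(a),np.sin(a)]);print(d)
E
```

```text
0 0.035 [247.7 202.3]
0 0.05 [247.4 199.3]
0 0.065 [247.  196.4]
0.011 0.035 [247.5 205.3]
0.011 0.05 [247.1 202.4]
0.011 0.065 [246.8 199.4]
[ 0.99788824 -0.06495424]
```

The tip is about 25 mm above the reported TCP, so I'll go lower in small steps and watch the force.

Call:
move_arm(
  commands=[
    [[0,0,0.005,0,0,0,0],[0,0,0.005,0,0,0,0],[0,0,0,0,0,0,0]],
  ],
)

```text
t: 11.38
eef_pos: [0.4728, -0.0622, 0.0249]
tool_rot: [-0.0, 0.105, 0.994, -0.0]
contact_force: [-0.1, -0.6, -0.7]
gripper_width: 0.001
grasp_force: 0.0
```

Call:
move_arm(
  commands=[
    [[0,0,0.003,0,0,0,0],[0,0,0,0,0,0,0]],
  ],
)

```text
t: 11.62
eef_pos: [0.4731, -0.0622, 0.0221]
tool_rot: [-0.0, 0.105, 0.994, -0.0]
contact_force: [0.0, 0.2, -0.4]
gripper_width: 0.001
grasp_force: 0.0
```

Call:
move_arm(
  commands=[
    [[0,0,0.002,0,0,0,0],[0,0,0,0,0,0,0]],
  ],
)

```text
t: 11.88
eef_pos: [0.4731, -0.0622, 0.0202]
tool_rot: [-0.0, 0.105, 0.994, -0.0]
contact_force: [-0.9, 0.0, 1.6]
gripper_width: 0.003
grasp_force: 0.0
```

Call:
move_arm(
  commands=[
    [[0,0,0.002,0,0,0,0],[0,0,0,0,0,0,0]],
  ],
)

```text
t: 12.12
eef_pos: [0.473, -0.0621, 0.0182]
tool_rot: [-0.0, 0.105, 0.994, 0.0]
contact_force: [0.0, 0.4, -0.5]
gripper_width: -0.002
grasp_force: 0.0
```

Call:
move_arm(
  commands=[
    [[0,0,0.002,0,0,0,0],[0,0,0,0,0,0,0]],
  ],
)

```text
t: 12.38
eef_pos: [0.473, -0.0622, 0.0161]
tool_rot: [-0.0, 0.105, 0.994, -0.0]
contact_force: [0.4, 0.5, 1.0]
gripper_width: -0.003
grasp_force: 0.0
```

Call:
move_arm(
  commands=[
    [[0,0,0.003,0,0,0,0],[0,0,0,0,0,0,0]],
  ],
)

```text
t: 12.62
eef_pos: [0.473, -0.0622, 0.0131]
tool_rot: [-0.0, 0.105, 0.994, -0.0]
contact_force: [0.4, 0.3, -0.6]
gripper_width: -0.001
grasp_force: 0.0
```

There's no contact force even with the TCP below the board top, so the offset is confirmed and the tip is near z 0.038. Now I'll push along the board, turning gradually to its direction.

Call:
move_arm(
  commands=[
    [[-0.006,0,0,0,0,0,0],[-0.006,0,0,0,0,0,0],[-0.005,0,0,0,0,0,0],[-0.004,0,0,0,0,0,0],[-0.003,0,0,0,0,-0.6,0],[-0.003,0,0,0,0,-0.6,0],[-0.003,0,0,0,0,-0.6,0],[-0.003,0,0,0,0,-0.6,0],[-0.003,0,0,0,0,-0.6,0],[-0.003,0,0,0,0,-0.6,0],[0,0,0,0,0,0,0]],
  ],
)

```text
t: 14.0
eef_pos: [0.5083, -0.0699, 0.0126]
tool_rot: [-0.003, 0.074, 0.997, 0.0]
contact_force: [-6.1, 0.6, 2.4]
gripper_width: 0.004
grasp_force: 3.1
```

```bash
python3 - <<'E'
from h import *
blue(f='s8.png');togo([.52,-.07,.013],-.065)
E
```

```text
area 396.5 rect [239.2 226.5] [15.  30.6] 17.7
[227.4 238.8] [ 0.6123 -0.108   0.058 ]
[236.7 209.7] [ 0.5153 -0.0897  0.058 ]
[251.  214.2] [ 0.5303 -0.0477  0.058 ]
[241.7 243.4] [ 0.6259 -0.0677  0.058 ]
t 14.05 pos [ 0.5083 -0.0698  0.0126] F [-6.2 -0.9  3.4] w -0.0
shift [-0.0116  0.0016 -0.0005] turn [ 0.01 -0.33 -4.72]
```

Call:
move_arm(
  commands=[
    [[-0.003,0,0,0,0,-0.6,0],[-0.003,0,0,0,0,-0.6,0],[-0.003,0,0,0,0,-0.6,0],[-0.003,0,0,0,0,-0.6,0],[-0.003,0,0,0,0,-0.6,0],[-0.003,0,0,0,0,-0.6,0],[-0.003,0,0,0,0,-0.6,0],[-0.003,0,0,0,0,-0.5,0],[0,0,0,0,0,0,0]],
  ],
)

```text
t: 15.18
eef_pos: [0.5324, -0.0727, 0.0126]
tool_rot: [-0.003, 0.033, 0.999, 0.0]
contact_force: [-5.6, -0.4, 2.2]
gripper_width: -0.001
grasp_force: 2.8
```

```bash
python3 - <<'E'
from h import *
blue(f='s9.png');togo([.52,-.07,.013],-.065)
E
```

```text
area 415.5 rect [238.6 233.9] [15.4 30.7] 14.6
[227.3 246.8] [ 0.6373 -0.1063  0.058 ]
[235.  217.1] [ 0.541  -0.0926  0.058 ]
[249.9 221. ] [ 0.5533 -0.0495  0.058 ]
[242.1 250.7] [ 0.6485 -0.0651  0.058 ]
t 15.225 pos [ 0.5325 -0.0727  0.0126] F [-6.3 -0.3  2.6] w -0.0
shift [ 0.0126  0.0018 -0.0003] turn [ 0.01 -0.29 -0.02]
```

Call:
move_arm(
  commands=[
    [[0.005,0,0,0,0,0,0],[0,-0.01,0,0,0,0,0],[-0.005,0,0,0,0,0,0],[-0.003,0,0,0,0,0,0],[-0.003,0,0,0,0,0,0],[-0.003,0,0,0,0,0,0],[-0.002,0,0,0,0,0,0],[0,0,0,0,0,0,0]],
  ],
)

```text
t: 16.23
eef_pos: [0.5434, -0.0843, 0.0129]
tool_rot: [-0.002, 0.033, 0.999, -0.0]
contact_force: [-6.4, -1.3, 3.3]
gripper_width: -0.005
grasp_force: 3.0
```

```bash
python3 - <<'E'
from h import *
blue(f='s10.png');togo([.52,-.07,.013],-.065)
E
```

```text
area 423.0 rect [239.1 238.3] [15.3 31.6] 10.9
[228.6 252.3] [ 0.6541 -0.1013  0.058 ]
[234.5 221.3] [ 0.5551 -0.0929  0.058 ]
[249.6 224.2] [ 0.564  -0.0498  0.058 ]
[243.6 255.2] [ 0.6622 -0.0602  0.058 ]
t 16.275 pos [ 0.5434 -0.0842  0.0129] F [-5.6 -1.1  3.4] w -0.0
shift [ 0.0243  0.0126 -0.    ] turn [-0.03 -0.24 -0.09]
```

Call:
move_arm(
  commands=[
    [[-0.001,0,0,0,0,0,0],[-0.001,0,0,0,0,0,0],[-0.001,0,0,0,0,0,0],[0,0,0,0,0,0,0]],
  ],
)

```text
t: 16.77
eef_pos: [0.5454, -0.0844, 0.0128]
tool_rot: [-0.003, 0.033, 0.999, -0.0]
contact_force: [-8.9, -0.6, 6.3]
gripper_width: -0.0
grasp_force: 4.4
```

Call:
move_arm(
  commands=[
    [[-0.001,0,0,0,0,0,0],[-0.001,0,0,0,0,0,0],[0,0,0,0,0,0,0]],
  ],
)

```text
t: 17.15
eef_pos: [0.5453, -0.0844, 0.0125]
tool_rot: [-0.005, 0.033, 0.999, 0.0]
contact_force: [-13.3, -2.4, 10.1]
gripper_width: 0.001
grasp_force: 6.7
```

Call:
move_arm(
  commands=[
    [[-0.002,0,0,0,0,0,0],[-0.001,0,0,0,0,0,0],[0,0,0,0,0,0,0]],
  ],
)

```text
t: 17.52
eef_pos: [0.5452, -0.0844, 0.0121]
tool_rot: [-0.008, 0.034, 0.999, 0.001]
contact_force: [-20.2, 0.5, 16.0]
gripper_width: 0.0
grasp_force: 10.3
```

```bash
python3 - <<'E'
from h import *
blue(f='s11.png');togo([.52,-.07,.013],-.065)
E
```

```text
area 420.5 rect [239.1 238.7] [15.4 31.7] 10.5
[228.7 252.8] [ 0.6556 -0.1009  0.058 ]
[234.4 221.7] [ 0.5563 -0.0931  0.058 ]
[249.6 224.5] [ 0.5649 -0.0496  0.058 ]
[243.8 255.6] [ 0.6634 -0.0595  0.058 ]
t 17.575 pos [ 0.5452 -0.0844  0.0121] F [-20.    0.1  15.7] w -0.0
shift [ 0.0261  0.0127 -0.0005] turn [ 0.04 -0.89 -0.13]
```

Call:
move_arm(
  commands=[
    [[0.006,0,0,0,0,0,0],[0.02,0,0,0,0,0,0],[0.02,0,0,0,0,0,0],[0,0,0,0,0,0,0],[0,0,-0.05,0,0,0,0],[0,0,-0.06,0,0,0,0],[0,0,-0.06,0,0,0,0],[0,-0.06,0,0,0,0,0],[0,-0.06,0,0,0,0,0],[0,-0.06,0,0,0,0,0],[0,-0.06,0,0,0,0,0],[0,-0.06,0,0,0,0,0],[0,0,0,0,0,0,0]],
  ],
)

```text
t: 19.2
eef_pos: [0.4867, -0.3872, 0.1841]
tool_rot: [0.0, 0.037, 0.999, -0.003]
contact_force: [-0.6, 0.8, 1.1]
gripper_width: 0.0
grasp_force: 0.0
```

```bash
python3 - <<'E'
from h import *
blue(f='s12.png');c=save('top','t12.png')
h=cv2.cvtColor(c,cv2.COLOR_BGR2HSV);m=cv2.inRange(h,(108,90,40),(130,255,255));m[:, :275]=0;m[:,335:]=0;m[:150]=0;m[275:]=0
q,_=cv2.findContours(m,cv2.RETR_EXTERNAL,cv2.CHAIN_APPROX_NONE);q=max(q,key=cv2.contourArea);r=cv2.minAreaRect(q);print(r)
for p in cv2.boxPoints(r):print(p,ray('top',p,.058).round(4))
s=cv2.imread('pics/s12.png')
cv2.imwrite('pics/f.png',np.hstack([cv2.resize(c[155:265,222:332],(400,400),interpolation=cv2.INTER_CUBIC),cv2.resize(s[225:275,210:260],(400,400),interpolation=cv2.INTER_CUBIC)]))
E
```

```text
area 412.0 rect [239.2 238.5] [15.5 30.4] 11.3
[228.6 251.9] [ 0.6529 -0.1013  0.058 ]
[234.6 222.1] [ 0.5577 -0.0925  0.058 ]
[249.8 225.2] [ 0.5671 -0.049   0.058 ]
[243.8 255. ] [ 0.6613 -0.0597  0.058 ]
((304.5, 188.5), (16.482980728149414, 34.827674865722656), 2.602562189102173)
[295.4763  205.52165] [ 0.5606 -0.048   0.058 ]
[297.0577 170.7299] [ 0.6601 -0.0539  0.058 ]
[313.5237  171.47835] [ 0.6574 -0.1009  0.058 ]
[311.9423 206.2701] [ 0.5579 -0.0949  0.058 ]
```

View pics/f.png

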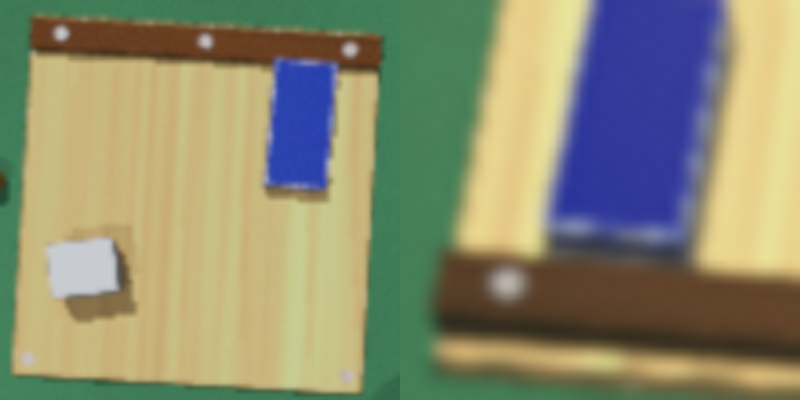

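The block lies blue face up, its head flush against the stop bar (left panel ~(305,60)). Its yaw is -0.059 against the stop's -0.065. The bare block still stands at (83,267).

```bash
python3 -c "
from station import bot;print(bot.hand_in())"
```

```text
the job is handed in; nothing more can be done
None
```

The dyed block was tipped over blue face up and pushed flat against the stop bar; the last pictures show the bare block still standing, and the job was handed in at about 19 s of the 64 s limit.

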